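Hook the lens carrier out of the ultrasonic cleaner's well

TASK

The cleaning cycle is over and the ultrasonic cleaner is drained: with the hook rod, lift the lens carrier off its seats, bring it through the J-slots and up out of the well, stand it flat and upright in the drip tray, and then hang the rod back in its stand. Feel your way and go gently: never press, jam or drop the carrier, never force the rod against the cleaner, and keep fingers and gripper off the freshly cleaned carrier. Leave the jar and the two bottles where they stand.

Things in the scene. Friction and masses are not known exactly. Their poses are not given: they have to be found in the camera images.
- cleaner: Bench-top ultrasonic cleaner, fixed: white case, x -78..+56, y -77..+77 mm, 146 high; origin on its underside, below the well. x points to the back (panel with knob on the -x face), y left, z up. Open empty well x -33..+37, y -51..+51, floor z 14, rim z 145.5. On each end wall (|y| 43 to 51) a rigid steel hanger plate with a J-slot in the x-z plane for the ends of the carrier's bar
- bar_seat (a point): Bar centre when seated: cleaner x +13, y 0, z 99; axes as the cleaner's. Seat: pocket 8 mm wide, closed at the back; in front a sill, top 8 mm above the pocket's floor. A keeper above stops the bar after 11 mm of lift, so it gets past sill and under keeper only when lifted 8 to 11 mm: lift until the keeper is felt, ease off about 1 mm, go forward (-x)
- channel (a point): Upright part of the J-slots: bar centre here (cleaner x +1.5, y 0, z 110) is midway in a channel 9 mm wide (bar 6), which runs straight up, between the keeper (behind, x 6..25) and the front guide (x -9..-3). Both end at z 137. Moving forward under the keeper, the bar meets the front guide at x 0; 1.5 mm back is the middle. Rigid: 1 mm too far makes a large force
- lens_carrier: Steel lens carrier, 0.11 to 0.24 kg, hanging level in the well by its bar, axes along the cleaner's. Origin at the centre of its underside. Two 51 mm lenses on edge in a rack 37 (x) x 68 (y) mm with a flat base, on which it stands alone. Straps at y +-32.5, 12 mm wide, carry the cross bar. Bears 20 N at most; moved only with the rod, never touched by the gripper
- bar_middle (a point): Middle of the carrier's round steel cross bar, on its centre line, 79 mm above the carrier's origin; axes as the carrier's. The bar is 6 mm thick, 98 mm long, along y. Under it, between the straps (|y| < 31), is an open window down to the lens tops 25 mm below the bar's centre. Hooked at the middle, the carrier hangs level
- hook_rod: Hook rod, 0.15 kg: flat black upright handle 16 (x) x 24 (y) mm at z 8..78 above a round drip guard 68 mm across; below it a cranked shank with a double hook that opens to +x. Origin on the handle's axis at the guard's underside, z up. Grip across the 16 mm, fingertips above z 5. Bears 20 N against the cleaner
- rod_grip (a point): A good place to grip: on the handle's axis, 36 mm above the rod's origin; axes as the rod's. The hook below: two 5 mm prongs at y +-13 (31 over both) along x, from the back (6 mm shank) at x -8 to upturned tips at x +8 that end 8.5 mm above the prong centre line. A bar in the hook lies 5.5 mm above that line, x -2..+2.5
- rod_guard (a point): Centre of the guard's underside (rod origin). The prong centre line lies 76 to 86 mm below: the telescopic shank is stiff (holds 40 N) and was left at any extension from 0 to 10 mm, which is not measured. Touch the prongs on something known to learn it, such as lightly on top of the seated bar (prong line then 5.5 mm above the bar's centre)
- rod_stand: Rod stand, fixed: round base 92 mm across with an upright open tube of 58 mm outer and 50 mm inner diameter, 100 mm high. Origin at the centre of its underside, z up. The rod hangs in it, hook inside the tube, guard on the tube's rim, at any yaw
- drip_tray: Drip tray, fixed: shallow ribbed aluminium tray 124 (x) x 150 (y) mm, floor 3 mm thick, rim 12 mm high and 3 mm thick. Origin at the centre of its underside, z up
- spray_bottle: Bystander: white spray bottle 38 mm across, 125 mm high; origin at its underside
- pad_jar: Bystander: small clear jar with a white lid, 42 mm across, 44 mm high; origin at its underside
- cement_bottle: Bystander: small brown bottle with a black cap, 32 mm across, 62 mm high; origin at its underside

How it is judged (in metres and radians):
On the way, in this order (a step that is already met when the one before it is completed fails the run):
1. the carrier hangs on the hook, its bar lifted over 6 mm off the seats (z of lens_carrier in the frame of cleaner above 0.026 m and contact force between hook_rod and lens_carrier above 0.4 N), for 0.1 s.
2. hanging on the hook, the carrier is out of the well: its underside is above the rim (z of lens_carrier in the frame of cleaner above 0.1455 m and contact force between hook_rod and lens_carrier above 0.4 N), for 0.1 s.
3. the carrier stands upright on the floor of the drip tray and the hook is off it (x of lens_carrier in the frame of drip_tray between -0.06 and 0.06 m and y of lens_carrier in the frame of drip_tray between -0.075 and 0.075 m and z of lens_carrier in the frame of drip_tray between -0.002 and 0.008 m and angle between lens_carrier's own z axis and vertical below 0.1 rad and linear speed of lens_carrier below 0.02 m/s and contact force between hook_rod and lens_carrier below 0.05 N), for 0.2 s.
At the end, for the whole second after the job is handed in: The carrier stands at rest, free of the hook, on the drip tray's floor: upright within 0.1 rad, underside less than 8 mm above the tray's. The rod hangs at rest in its stand, hook in the tube, guard on the rim: within 4 mm in height, 12 mm sideways, 0.06 rad of tilt (all of step 3 and horizontal distance between hook_rod and rod_stand below 0.012 m and z of hook_rod in the frame of rod_stand between 0.096 and 0.104 m and angle between hook_rod's own z axis and vertical below 0.06 rad and linear speed of hook_rod below 0.02 m/s); the robot touches nothing.
It fails at once if the carrier is pressed, jammed or dropped with more than 20 N (contact force between lens_carrier and hook_rod above 20 N or contact force between lens_carrier and cleaner above 20 N or contact force between lens_carrier and drip_tray above 20 N).
It fails at once if the rod is forced against the cleaner with more than 20 N (contact force between hook_rod and cleaner above 20 N).
It fails at once if fingers or gripper touch the carrier (contact force between any of the fingers, the arm and lens_carrier above 0.3 N).
It fails at once if the jar or one of the two bottles is moved more than 20 mm (distance of any of spray_bottle, pad_jar, cement_bottle from where it was at the start of the episode above 0.02 m).
It also fails if it takes over 72 s, if anything falls off the work surface, if the arm or the gripper's body presses on something with over 40 N, if the wrist force passes 120 N, or if a joint passes its speed limit or range.

ROBOT

A 7-joint arm with a two-finger parallel gripper is mounted at the origin on the work surface; the furniture and walls round the work are solid. World frame = base frame: x ahead of the robot, y to its left, z up, the work surface at z = 0. Lengths are in mm, angles in rad, forces in N, time in s.
With the tool pointing down it reaches from about 400 to 925 mm from the base axis. Payload 5.6 kg.
Tool frame: the origin (TCP) lies at the very end of the fingers, on their centre line; the grasp point (between the pads) lies 19 mm behind it (manip.grip_point_offset is the distance from the TCP to the grasp point, in mm); y points along the fingers, z is the direction in which the jaws open and shut, and the axes are right-handed (so a half turn about y gives the same grasp; the last joint's range is limited). The gripper opens to 85 mm and grips with 20 to 120 N. Pads are 22 mm wide; open, the fingers measure 114 mm over their backs; the gripper's body (76 mm by 85 mm) begins 54 mm behind the grasp point. The pads swing forward as they close: fully open they stand 13 mm farther back than shut.
Start: joints at [1.213, 0.468, -0.012, 1.603, 0.006, 1.071, -0.056], TCP at [201.216, -618.078, 231.29] pointing down, gripper open.
Joint ranges: [-2.53, 2.53], [-0.31, 2.02], [-1.57, 1.55], [0.28, 2.44], [-1.29, 4.43], [0.15, 1.84], [-2.92, 2.92]. Speed limits (rad/s): [2.57, 2.57, 3.14, 3.14, 3.14, 3.14, 3.14].

INTERFACE

Orientations are given as a unit quaternion [w, x, y, z].
In Python, from plant import state, optics, ticket, manip gives the robot as it stands. The module is installed in compiled form; this text tells all that it offers.
- The arm moves only by the tool carry_out, never from a script. Its argument "plan" is a list of rows, each a list of 5 numbers: the shift along the tool's x, y, z in m, then the turn about the tool's y in degrees, then the opening, from 0 (shut) to 1 (fully open). A call has exactly 8 rows; each row is the pose to reach, as a shift and turn from the pose measured when the call began, along the tool's axes at that moment; what a row does not reach only later rows make up. A row lasts 1/10 s, in which the tool goes at most 50 mm and 8.59 degrees, less where a joint would pass 70% of its speed; a pose out of reach is approached as far as the arm can. A call with a gripper value outside its range is refused whole. The fingers move at their own pace and stop on an object; "force" is the grip in N (left out, the last holds). Time passes only in rows, so rows that repeat a pose let the fingers close, or fill a call up. It gives the time, the measured TCP pose, the force and the opening at its end, in the units of the state.
- state(): the state, without advancing time (a new reading comes with each control period).
- optics.get_image(name): name is "scene" or "top" or "wrist"; returns the picture (400x640x3 uint8, red, green, blue); there is no depth.
- optics.camera_model(name): a dict with "K" (3x3 intrinsics, pixels), "k1" (the pictures are not rectified: a ray, as slopes to the right and down, at radius r is drawn at 1 + k1 r^2 times it, then the intrinsics apply), "position" and "rotation" of the camera in the world. Camera axes: x right, y down, z forward; pixel columns grow to the right and rows downward; lengths in mm; the calibration is good to about 2 mm. A picture is of the moment at which its call begins: read the wrist's pose just before it. camera_model takes no time and is no camera call; for the wrist camera it gives the pose at the moment of the call.
- ticket.hand_in(): hands the job in, once; it reports no verdict.
The state is a dict: "t": time; "joint_pos": joint angles; "joint_vel": joint speeds; "joint_torque": joint torques, N m; "tool_pos": TCP position; "tool_rot": TCP orientation; "wrist_force": force on the tool from outside, world axes, zero at the start; "ft_torque": the same for the moment, N m; "width": finger opening in mm.
Only numpy, scipy, OpenCV 4.12 (cv2) and the standard library are available. Lean on these libraries where they do the work, as an engineer would, in place of code of your own. Each camera call takes 0.05 s, during which the arm holds its last target. There are 200 camera calls.

## Working session

There is one attempt and no reset: what is moved stays moved. The work goes in short steps, Python scripts to look and compute and a tool call to move; the robot and the scene stay as the last step left them, time stands still between calls to the robot, and variables do not carry over. Pictures are saved under pics/ and viewed, about 8 in all and at most 12, crops included, and the job is handed in when it is done.

Besides the shell and the picture viewer there is one more tool, called after "Call:" as name(argument=value, ...), one argument or row to a line, values as JSON. carry_out: Moves the arm, as the interface text tells. Its arguments: {"type":"object","properties":{"plan":{"type":"array","items":{"type":"array","items":{"type":"number"}}},"force":{"type":"number"}},"required":["plan"]}

```bash
mkdir -p pics; python3 - <<'E'
from plant import state, optics, ticket, manip
import cv2,numpy as np
s=state();print({k:np.round(v,3) for k,v in s.items()})
for n in("scene","top","wrist"):
    c=optics.camera_model(n);print(n,{k:np.round(v,4).tolist() for k,v in c.items()})
a=[optics.get_image(n)[:,:,::-1] for n in("scene","top")]
cv2.imwrite('pics/s0.png',a[0]);cv2.imwrite('pics/t0.png',a[1])
print(manip.grip_point_offset)
E
```

```text
{'t': np.float64(0.0), 'joint_pos': array([ 1.213,  0.468, -0.012,  1.604,  0.006,  1.071, -0.056]), 'joint_vel': array([-0.001,  0.   , -0.   , -0.002,  0.001,  0.   , -0.   ]), 'joint_torque': array([ 1.0000e-03, -5.3239e+01,  2.2000e-02, -2.5132e+01,  1.1000e-02,
        8.0000e-03, -0.0000e+00]), 'tool_pos': array([ 201.015, -617.527,  230.303]), 'tool_rot': array([ 0.111, -0.111,  0.699, -0.698]), 'wrist_force': array([ 1.   , -0.528, -0.059]), 'ft_torque': array([-0.008, -0.029,  0.013]), 'width': np.float64(85.11)}
scene {'K': [[413.5665, 0.0, 320.5264], [0.0, 413.5665, 199.4156], [0.0, 0.0, 1.0]], 'k1': 0.033, 'position': [-236.5083, -546.6357, 580.2518], 'rotation': [-0.4565, 0.7348, -0.4311, 0.2569]}
top {'K': [[505.8519, 0.0, 316.7592], [0.0, 505.8519, 210.778], [0.0, 0.0, 1.0]], 'k1': -0.0005, 'position': [454.5766, -72.7688, 1288.5277], 'rotation': [-0.0213, 0.7162, -0.6971, 0.0258]}
wrist {'K': [[322.3311, 0.0, 313.3819], [0.0, 322.3311, 200.1698], [0.0, 0.0, 1.0]], 'k1': -0.0386, 'position': [270.5945, -594.8385, 374.1881], 'rotation': [0.1184, 0.8005, -0.581, -0.0866]}
18.700000000000003
```

View pics/s0.png

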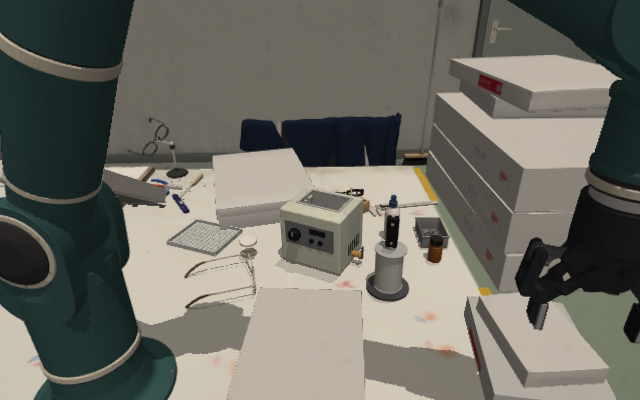

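View pics/t0.png

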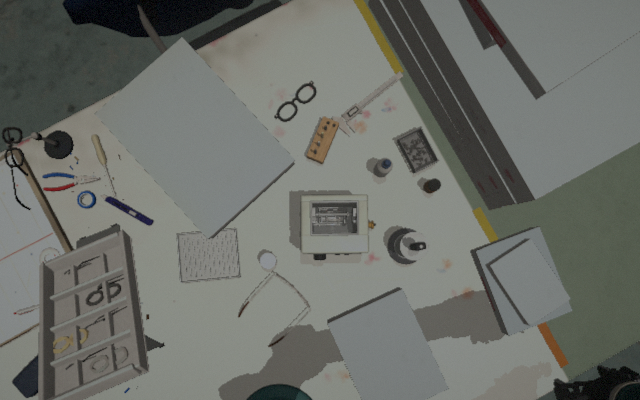

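The scene view shows the cleaner (322,230), the rod in its stand (390,255), the tray (205,237) and the jar (248,243). In the top view the same items are at about (336,222), (405,245), (209,255) and (268,260), with the bottles at (380,167) and (431,186). Next I'll enlarge the top view to read edges.

```bash
cat > h.py <<'E'
import numpy as np, cv2
from scipy.spatial.transform import Rotation as R
from plant import state, optics, ticket, manip
def rot(q): return R.from_quat([q[1],q[2],q[3],q[0]])
def ray(c,uv):
    K=np.array(c['K']); d=(np.array(uv,float)-K[:2,2])/K[0,0]; k=c['k1']
    p=d.copy()
    for _ in range(20): p=d/(1+k*(p@p))
    return rot(c['rotation']).apply([p[0],p[1],1])
def atz(c,uv,z):
    o=np.array(c['position']); r=ray(c,uv); return o+r*(z-o[2])/r[2]
def proj(c,P):
    v=rot(c['rotation']).inv().apply(np.array(P,float)-c['position']); p=v[...,:2]/v[...,2:]
    p=p*(1+c['k1']*(p**2).sum(-1,keepdims=True)); K=np.array(c['K']); return p*K[0,0]+K[:2,2]
E
python3 - <<'E'
import cv2
t=cv2.imread('pics/t0.png')
a=cv2.resize(t[180:280,290:435],None,fx=5,fy=5,interpolation=cv2.INTER_CUBIC)
cv2.imwrite('pics/tc.png',a)
E
```

```text
(no output)
```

View pics/tc.png

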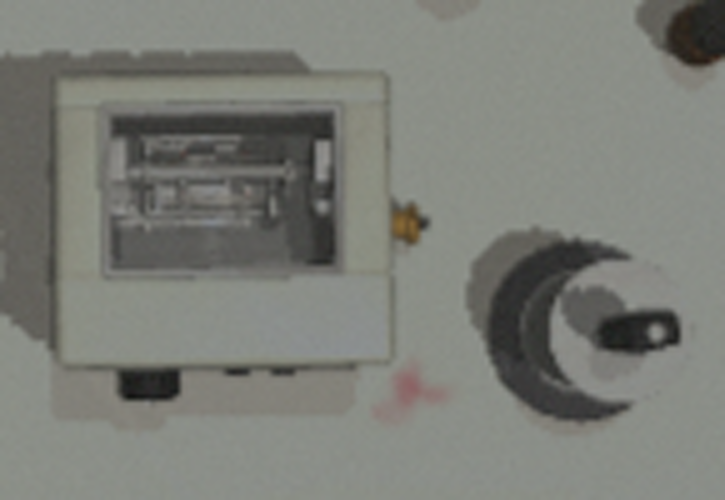

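```bash
python3 - <<'E'
from h import *
c=optics.camera_model('top')
f=lambda p,z: atz(c,((p[0]+.5)/5-.5+290,(p[1]+.5)/5-.5+180),z)[:2].round(1)
for n,p,z in [('TL',(56,74),146),('TR',(388,74),146),('BL',(57,364),146),('BR',(391,362),146),('wTL',(104,106),145.5),('wTR',(341,106),145.5),('wBL',(106,272),145.5),('wBR',(342,272),145.5),
 ('guardL',(550,330),103),('guardR',(695,330),103),('gT',(622,258),103),('gB',(622,403),103),('hTop L',(632,330),178),('hTop R',(680,328),178),('hbot L',(600,330),110),('base',(488,325),3),('baseT',(575,238),6),('baseB',(575,419),3)]:
    print(n,f(p,z))
def g(p,z):return atz(c,p,z)[:2].round(1)
for n,p,z in [('trayTL',(178,233),12),('TR',(239,229),12),('BR',(241,277),12),('BL',(180,282),12),('jar',(268,260),44),('spray',(382,166),110),('cement',(431,185),62)]: print(n,g(p,z))
E
```

```text
TL [567.1 -41.8]
TR [ 571.2 -192.5]
BL [436. -46.]
BR [ 440.9 -196.4]
wTL [553.1 -64. ]
wTR [ 556.1 -171.5]
wBL [478.  -66.9]
wBR [ 480.8 -173.5]
guardL [ 457.3 -275.3]
guardR [ 459.1 -343.2]
gT [ 491.9 -308.5]
gB [ 424.2 -309.5]
hTop L [ 458.1 -298.5]
hTop R [ 459.5 -319.5]
hbot L [ 457.9 -297.4]
base [ 459.2 -260.8]
baseT [ 504.5 -303.8]
baseB [ 412.9 -305.7]
trayTL [474.2 267.9]
TR [488.4 115. ]
BR [368.4 105.5]
BL [352.  257.4]
jar [413.7  36.6]
spray [ 642.9 -229.7]
cement [ 607.1 -356.7]
```

```bash
cat >> h.py <<'E'
def go(P,yaw=None):
    """shift (m) in tool axes and turn (deg) to TCP P (world, mm) with tool z axis at world angle yaw (deg, mod 180)"""
    s=state(); r=rot(s['tool_rot']); d=r.inv().apply(np.array(P,float)-s['tool_pos'])/1000
    x,y,z=r.as_matrix().T; a=np.degrees(np.arctan2(z[1],z[0])); t=0
    if yaw is not None: t=-((yaw-a+90)%180-90)   # tool y is down: + turn = clockwise from above
    print('tcp',s['tool_pos'].round(1),'ydir',y.round(3),'zang',round(a,2),'F',s['wrist_force'].round(2),'M',s['ft_torque'].round(3),'w',s['width'].round(1),'t',s['t'].round(2),'j7',s['joint_pos'][6].round(2))
    print('shift',d.round(4),'turn',round(t,2)); return d,t
E
python3 - <<'E'
from h import *
go([458.5,-309,290],3)
print(rot(state()['tool_rot']).as_matrix().round(3))
E
```

```text
Traceback (most recent call last):
  File "h.py", line 20, in go
    print('tcp',s['tool_pos'].round(1),'ydir',y.round(3),'zang',round(a,2),'F',s['wrist_force'].round(2),'M',s['ft_torque'].round(3),'w',s['width'].round(1),'t',s['t'].round(2),'j7',s['joint_pos'][6].round(2))
                                                                                                                                         ^^^^^^^^^^^^^^^^
AttributeError: 'float' object has no attribute 'round'
```

```bash
sed -i "s/s\['width'\].round(1)/round(s['width'],1)/;s/s\['t'\].round(2)/round(s['t'],2)/;s/s\['joint_pos'\]\[6\].round(2)/np.round(s['joint_pos'][6],2)/" h.py
python3 - <<'E'
from h import *
go([458.5,-309,290],3)
print(rot(state()['tool_rot']).as_matrix().round(3))
E
```

```text
tcp [ 201.  -617.6  230.4] ydir [-0.001  0.002 -1.   ] zang -71.97 F [ 0.94 -0.06  0.39] M [-0.013 -0.06   0.034] w 85.8 t 0.1 j7 -0.06
shift [-0.3404 -0.0593 -0.2139] turn -74.97
[[-0.951 -0.001  0.309]
 [-0.309  0.002 -0.951]
 [ 0.    -1.    -0.002]]
```

Call:
carry_out(
  plan=[
    [0,-0.05,0,-5,1],
    [-0.04,-0.06,-0.025,-13,1],
    [-0.08,-0.06,-0.05,-21,1],
    [-0.12,-0.06,-0.075,-29,1],
    [-0.16,-0.06,-0.1,-37,1],
    [-0.2,-0.06,-0.125,-45,1],
    [-0.23,-0.06,-0.145,-53,1],
    [-0.26,-0.06,-0.165,-60,1],
  ],
)

```text
t: 0.9
tool_pos: [398.0, -378.5, 290.5]
tool_rot: [0.447, -0.447, 0.549, -0.547]
wrist_force: [0.5, -0.5, 0.4]
width: 85.5
```

```bash
python3 - <<'E'
from h import *
go([458.5,-309,290],3)
E
```

```text
tcp [ 398.  -378.5  290.5] ydir [-0.001  0.002 -1.   ] zang -11.61 F [ 0.46 -0.53  0.41] M [0.021 0.006 0.021] w 85.5 t 0.9 j7 0.41
shift [-0.0803  0.0005  0.0452] turn -14.61
```

Call:
carry_out(
  plan=[
    [-0.02,0,0.012,-5,1],
    [-0.04,0,0.024,-10,1],
    [-0.06,0,0.034,-14.6,1],
    [-0.075,0,0.042,-14.6,1],
    [-0.08,0,0.045,-14.6,1],
    [-0.08,0,0.045,-14.6,1],
    [-0.08,0,0.045,-14.6,1],
    [-0.08,0,0.045,-14.6,1],
  ],
)

```text
t: 1.7
tool_pos: [457.4, -310.3, 290.4]
tool_rot: [-0.512, 0.512, -0.488, 0.487]
wrist_force: [-0.2, 0.5, 0.4]
width: 85.7
```

```bash
python3 - <<'E'
from h import *
go([458.5,-309,290],3)
c=optics.camera_model('wrist'); print(c['position'],rot(c['rotation']).as_matrix().round(3))
a=optics.get_image('wrist')[:,:,::-1]; cv2.imwrite('pics/w1.png',a)
for P in [(458.5,-309,178),(458.5,-309,103),(470,-309,178),(528,-118.6,99),(515,-119,146)]: print(P,proj(c,P).round(1))
E
```

```text
tcp [ 457.4 -310.3  290.4] ydir [-0.002  0.001 -1.   ] zang 2.88 F [-0.18  0.47  0.41] M [0.047 0.023 0.019] w 85.7 t 1.7 j7 0.47
shift [-0.0013  0.0004  0.0012] turn -0.12
[ 453.06060681 -236.61343621  434.36472901] [[ 0.999  0.049  0.013]
 [ 0.05  -0.956 -0.289]
 [-0.001  0.289 -0.957]]
(458.5, -309, 178) [315.9 194.5]
(458.5, -309, 103) [315.5 175. ]
(470, -309, 178) [329.8 195.2]
(528, -118.6, 99) [402.2 -25.4]
(515, -119, 146) [401.4 -48.8]
```

View pics/w1.png

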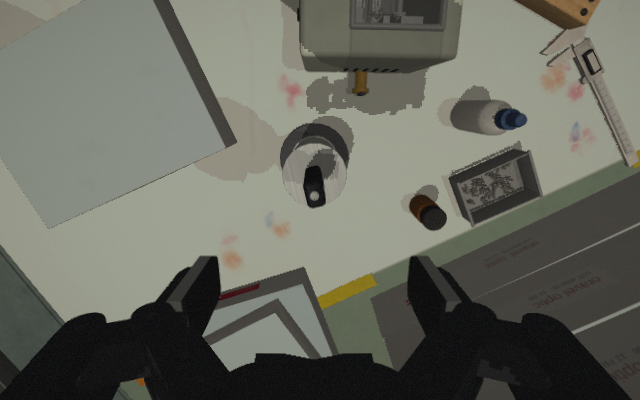

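The wrist view shows the handle top at (315,197) and the guard centre at (315,173), matching the estimate to about a pixel; the handle seems turned a few degrees. I'll zoom in for its yaw.

```bash
python3 - <<'E'
import cv2,numpy as np
a=cv2.imread('pics/w1.png')[130:220,270:360]
a=cv2.resize(a,None,fx=6,fy=6,interpolation=cv2.INTER_CUBIC)
a=np.clip(a.astype(float)*1.0,0,255); a=255*(a/255)**0.5
cv2.imwrite('pics/w1c.png',a.astype(np.uint8))
E
```

```text
(no output)
```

View pics/w1c.png

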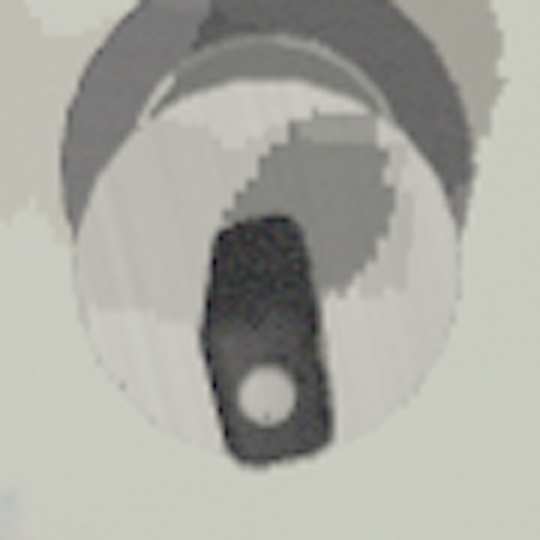

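The handle is turned about 12° (top-face edges, hole at crop (267,393)). I'll turn to match and lower.

Call:
carry_out(
  plan=[
    [-0.001,0.02,0.001,-5,1],
    [-0.001,0.05,0.001,-9,1],
    [-0.001,0.08,0.001,-9,1],
    [-0.001,0.11,0.001,-9,1],
    [-0.001,0.14,0.001,-9,1],
    [-0.001,0.16,0.001,-9,1],
    [-0.001,0.173,0.001,-9,1],
    [-0.001,0.173,0.001,-9,1],
  ],
  force=60,
)

```text
t: 2.55
tool_pos: [457.0, -308.8, 115.9]
tool_rot: [-0.549, 0.549, -0.448, 0.444]
wrist_force: [0.6, -0.3, 0.5]
width: 85.4
```

```bash
python3 - <<'E'
from h import *
go([458.5,-309,117],12)
E
```

```text
tcp [ 457.  -308.8  115.9] ydir [-0.004  0.003 -1.   ] zang 11.84 F [ 0.57 -0.27  0.53] M [-0.004 -0.023 -0.008] w 85.4 t 2.55 j7 0.52
shift [ 0.0005 -0.0011  0.0014] turn -0.16
```

Close gently.

Call:
carry_out(
  plan=[
    [0.0005,-0.001,0.001,0,0.6],
    [0.0005,-0.001,0.001,0,0.3],
    [0.0005,-0.001,0.001,0,0.22],
    [0.0005,-0.001,0.001,0,0.15],
    [0.0005,-0.001,0.001,0,0],
    [0.0005,-0.001,0.001,0,0],
    [0.0005,-0.001,0.001,0,0],
    [0.0005,-0.001,0.001,0,0],
  ],
  force=60,
)

```text
t: 3.35
tool_pos: [458.4, -309.3, 117.5]
tool_rot: [-0.549, 0.549, -0.447, 0.444]
wrist_force: [-1.2, 0.3, 5.8]
width: 15.2
```

```bash
python3 - <<'E'
from h import *
go([458.5,-309,117],12)
E
```

```text
tcp [ 458.4 -309.3  117.5] ydir [-0.003  0.003 -1.   ] zang 11.84 F [-1.2   0.3   5.83] M [ 0.144  0.153 -0.016] w 15.2 t 3.35 j7 0.52
shift [-0.0003  0.0005  0.0002] turn -0.16
```

Call:
carry_out(
  plan=[
    [0,-0.005,0,0,0],
    [0,-0.02,0,0,0],
    [0,-0.04,0,0,0],
    [0,-0.06,0,0,0],
    [0,-0.08,0,0,0],
    [0,-0.1,0,0,0],
    [0,-0.12,0,0,0],
    [0,-0.13,0,0,0],
  ],
)

```text
t: 4.15
tool_pos: [459.6, -309.9, 250.1]
tool_rot: [0.549, -0.549, 0.446, -0.445]
wrist_force: [0.6, -0.7, -1.1]
width: 15.7
```

```bash
python3 - <<'E'
from h import *
go([458.5,-309,247],12)
c=optics.camera_model('scene')
a=optics.get_image('scene')[:,:,::-1]; cv2.imwrite('pics/s1.png',a)
p=proj(c,[458.5,-309,190]).round(0).astype(int);print(p)
b=a[p[1]-55:p[1]+65,p[0]-60:p[0]+60]; b=cv2.resize(b,None,fx=5,fy=5,interpolation=cv2.INTER_CUBIC); cv2.imwrite('pics/s1c.png',b)
o=p-[60,55]
for P in [(458.5,-309,230),(458.5,-309,149),(458.5,-309,144)]: print(P,(proj(c,P)-o)*5)
E
```

```text
tcp [ 459.6 -309.9  250.1] ydir [-0.001  0.001 -1.   ] zang 11.85 F [ 0.58 -0.73 -1.1 ] M [ 0.043  0.015 -0.024] w 15.7 t 4.15 j7 0.6
shift [-0.0011  0.0031 -0.0009] turn -0.15
[394 210]
(458.5, -309, 230) [305.93397653 183.06256318]
(458.5, -309, 149) [292.87541993 363.45623788]
(458.5, -309, 144) [292.11218173 374.07992593]
```

View pics/s1c.png

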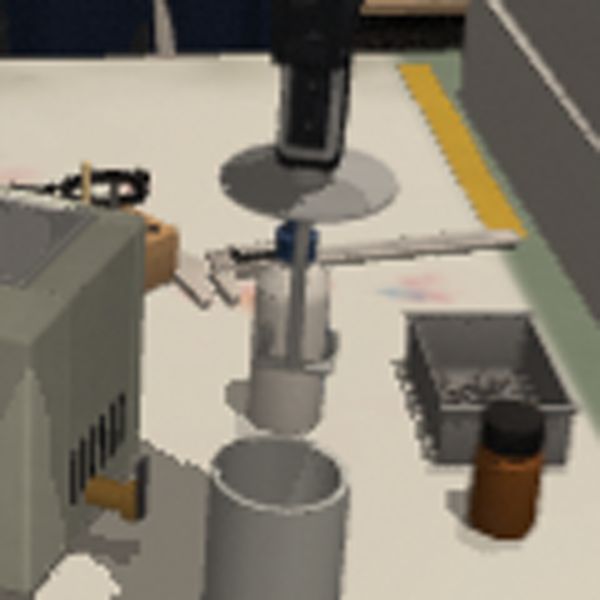

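```bash
python3 - <<'E'
from h import *
c=optics.camera_model('scene'); a=cv2.imread('pics/s1.png')
u0,v0,w,h,f=365,180,60,48,6
b=cv2.resize(a[v0:v0+h,u0:u0+w],None,fx=f,fy=f,interpolation=cv2.INTER_CUBIC)
out=[]
for yaw in (11.85,191.85):
    im=b.copy()
    for L,col in ((76,(0,0,255)),(86,(0,255,0))):
        T=lambda p: (R.from_euler('z',yaw,degrees=True).apply(p)+[459.6,-309.9,232.6])
        for line in ([[-8,0,-60],[-8,0,-L],[-8,13,-L],[8,13,-L],[8,13,-L+8.5]],[[-8,0,-L],[-8,-13,-L],[8,-13,-L],[8,-13,-L+8.5]]):
            q=((proj(c,T(np.array(line,float)))-[u0,v0]+.5)*f-.5).round().astype(int)
            cv2.polylines(im,[q.reshape(-1,1,2)],False,col,1)
    out.append(im)
cv2.imwrite('pics/ov.png',np.hstack([b]+out)[:, -720:]); cv2.imwrite('pics/ov.png',np.vstack([np.hstack([b,out[0]]),np.hstack([b,out[1]])]))
E
```

```text
(no output)
```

View pics/ov.png

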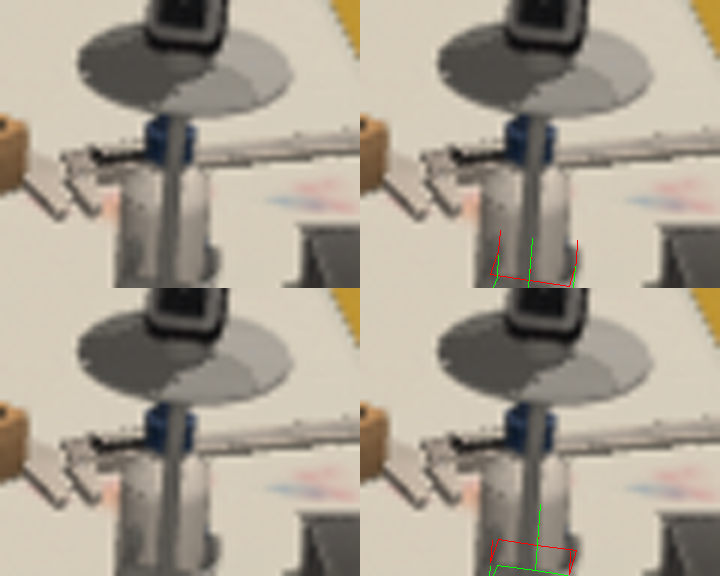

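The overlay fits yaw ≈ 12°, with the hook opening +x and tip tops near row 220, so the shank is close to minimum extension. Next I move above the bar.

```bash
python3 - <<'E'
from h import *
go([528,-118.6,275],1.6)
E
```

```text
tcp [ 460.  -310.2  250.9] ydir [ 0. -0. -1.] zang 11.84 F [-0.3  -0.35  0.23] M [-0.013 -0.065  0.003] w 15.2 t 4.2 j7 0.6
shift [-0.1735 -0.0241  0.1059] turn 10.24
```

Call:
carry_out(
  plan=[
    [0,-0.018,0,0,0],
    [-0.02,-0.024,0.012,2,0],
    [-0.055,-0.024,0.034,5,0],
    [-0.09,-0.024,0.055,8,0],
    [-0.125,-0.024,0.076,10,0],
    [-0.155,-0.024,0.095,10.2,0],
    [-0.17,-0.024,0.104,10.2,0],
    [-0.1735,-0.024,0.106,10.2,0],
  ],
)

```text
t: 5.0
tool_pos: [528.3, -115.5, 274.4]
tool_rot: [0.508, -0.508, 0.492, -0.491]
wrist_force: [0.5, 0.0, -1.4]
width: 15.6
```

Call:
carry_out(
  plan=[
    [0,0.005,0,0,0],
    [0,0.015,0,0,0],
    [0,0.025,0,0,0],
    [0,0.035,0,0,0],
    [0,0.045,0,0,0],
    [0,0.05,0,0,0],
    [0,0.05,0,0,0],
    [0,0.05,0,0,0],
  ],
)

```text
t: 5.8
tool_pos: [528.5, -115.5, 224.5]
tool_rot: [0.509, -0.508, 0.492, -0.491]
wrist_force: [0.3, -0.2, -1.6]
width: 15.4
```

```bash
python3 - <<'E'
from h import *
go([528,-118.6,210],1.6)
a=optics.get_image('top')[:,:,::-1]; cv2.imwrite('pics/t2.png',a)
b=optics.get_image('wrist')[:,:,::-1]; cv2.imwrite('pics/w2.png',b)
E
```

```text
tcp [ 528.5 -115.5  224.5] ydir [-0.     0.001 -1.   ] zang 1.92 F [ 0.3  -0.24 -1.63] M [-0.004 -0.043 -0.032] w 15.4 t 5.8 j7 0.01
shift [ 0.0031  0.0145 -0.0006] turn 0.32
```

View pics/w2.png

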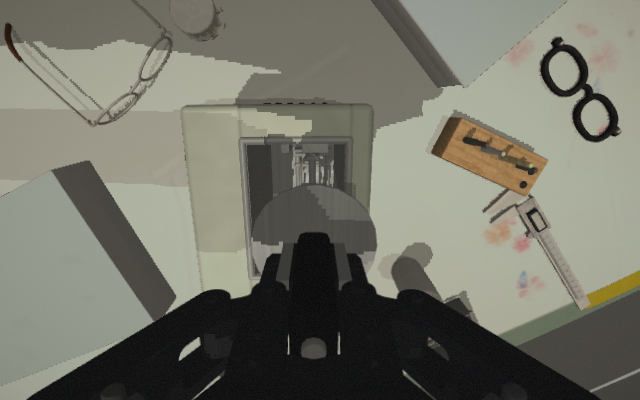

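The wrist view shows the guard over the well; the well's far rim corners are about (241,138) and (352,138), and nothing is in contact yet. I'll cross-check the well position.

```bash
python3 - <<'E'
from h import *
c=optics.camera_model('wrist')
for p,z in [((241,138),145.5),((352,138),145.5),((181,105),146),((373,105),146),((243,255),145.5)]: 
    w=atz(c,p,z)[:2]; print(p,w.round(1), R.from_euler('z',-1.65,degrees=True).apply([*(w-[515,-119]),0]).round(1))
go([528,-118.6,212],1.6)
E
```

```text
(241, 138) [476.6 -66.4] [-36.8  53.7   0. ]
(352, 138) [552.7 -63.9] [39.3 54.   0. ]
(181, 105) [437.  -45.6] [-75.8  75.6   0. ]
(373, 105) [565.2 -41.6] [52.4 75.9  0. ]
(243, 255) [ 475.4 -154.9] [-40.6 -34.8   0. ]
tcp [ 528.7 -115.5  224.9] ydir [ 0.001  0.001 -1.   ] zang 1.93 F [-0.92  0.19 -1.7 ] M [ 0.013 -0.036  0.031] w 15.2 t 5.9 j7 0.01
shift [ 0.0031  0.0129 -0.0008] turn 0.33
```

```bash
python3 - <<'E'
from h import *
c=optics.camera_model('scene')
T=lambda p: (R.from_euler('z',11.85,degrees=True).apply(p)+[459.8,-310,232.8])
for L in (76,78,80,82,84,86):
    print(L,'tipR',proj(c,T([8,-13,-L+8.5])).round(1),'backmid',proj(c,T([-8,0,-L-2.5])).round(1),'backL',proj(c,T([-8,13,-L])).round(1))
print('guard front rim',proj(c,T([-33,-8,0])).round(1))
a=cv2.imread('pics/s1.png'); u0,v0=372,205
b=cv2.resize(a[v0:v0+45,u0:u0+45],None,fx=12,fy=12,interpolation=cv2.INTER_CUBIC)
for L,col in ((76,(0,0,255)),(81,(255,0,0)),(86,(0,255,0))):
    for p in ([8,-13,-L+8.5],[8,13,-L+8.5],[-8,0,-L-2.5]):
        q=((proj(c,T(p))-[u0,v0]+.5)*12-.5).round().astype(int); cv2.circle(b,tuple(int(i) for i in q),4,col,1)
cv2.imwrite('pics/hk.png',b)
E
```

```text
76 tipR [400.9 219.5] backmid [392.8 227.2] backL [386.4 225.2]
78 tipR [400.8 220.4] backmid [392.7 228.1] backL [386.3 226.1]
80 tipR [400.8 221.3] backmid [392.7 228.9] backL [386.3 226.9]
82 tipR [400.7 222.1] backmid [392.6 229.8] backL [386.2 227.8]
84 tipR [400.6 223. ] backmid [392.6 230.6] backL [386.2 228.6]
86 tipR [400.5 223.8] backmid [392.5 231.5] backL [386.1 229.5]
guard front rim [397.6 198. ]
```

View pics/hk.png

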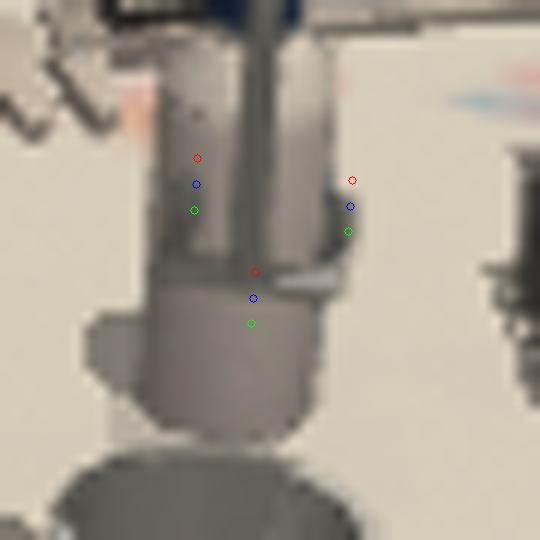

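Tips and the back bar in the overlay put the prong line 77–80 mm below the guard. The hook window (−12 to −22 mm below the bar) tolerates that, and lifting the free carrier gives the exact contact height. I'll go in front of the bar and down.

```bash
python3 - <<'E'
from h import *
go([507.5,-119.2,178],1.6)
E
```

```text
tcp [ 528.7 -115.5  224.9] ydir [ 0.001  0.001 -1.   ] zang 1.93 F [-0.92  0.19 -1.7 ] M [ 0.013 -0.036  0.031] w 15.2 t 5.9 j7 0.01
shift [ 0.003   0.0469 -0.0214] turn 0.33
```

Call:
carry_out(
  plan=[
    [0.001,0,-0.007,0.3,0],
    [0.003,0,-0.015,0.3,0],
    [0.0035,0,-0.0214,0.3,0],
    [0.0035,0.001,-0.0214,0.3,0],
    [0.0035,0.008,-0.0214,0.3,0],
    [0.0035,0.015,-0.0214,0.3,0],
    [0.0035,0.02,-0.0214,0.3,0],
    [0.0035,0.022,-0.0214,0.3,0],
  ],
)

```text
t: 6.7
tool_pos: [507.1, -119.5, 201.8]
tool_rot: [0.507, -0.507, 0.493, -0.492]
wrist_force: [-0.4, -0.7, -1.9]
width: 15.7
```

```bash
python3 - <<'E'
from h import *
go([507.5,-119.2,178],1.6)
E
```

```text
tcp [ 507.1 -119.5  201.8] ydir [-0.001  0.002 -1.   ] zang 1.64 F [-0.42 -0.75 -1.87] M [-0.001  0.009  0.066] w 15.7 t 6.7 j7 0.02
shift [-0.0002  0.0238  0.0004] turn 0.04
```

Call:
carry_out(
  plan=[
    [0,0.003,0,0,0],
    [0,0.007,0,0,0],
    [0,0.011,0,0,0],
    [0,0.015,0,0,0],
    [0,0.019,0,0,0],
    [0,0.022,0,0,0],
    [0,0.0235,0,0,0],
    [0,0.0235,0,0,0],
  ],
)

```text
t: 7.5
tool_pos: [507.0, -119.4, 178.1]
tool_rot: [0.507, -0.507, 0.494, -0.492]
wrist_force: [-0.7, 0.7, -1.4]
width: 15.6
```

```bash
python3 - <<'E'
from h import *
go([528,-118.6,178],1.6)
E
```

```text
tcp [ 507.  -119.4  178.1] ydir [-0.001  0.002 -1.   ] zang 1.64 F [-0.66  0.72 -1.43] M [-0.013 -0.023  0.017] w 15.6 t 7.5 j7 -0.0
shift [-0.0002  0.      0.021 ] turn 0.04
```

Call:
carry_out(
  plan=[
    [0,0,0.003,0,0],
    [0,0,0.006,0,0],
    [0,0,0.0075,0,0],
    [0,0,0.009,0,0],
    [0,0,0.0105,0,0],
    [0,0,0.012,0,0],
    [0,0,0.013,0,0],
    [0,0,0.013,0,0],
  ],
)

```text
t: 8.3
tool_pos: [520.1, -119.0, 178.1]
tool_rot: [0.507, -0.507, 0.493, -0.492]
wrist_force: [0.1, -0.0, -2.2]
width: 15.6
```

```bash
python3 - <<'E'
from h import *
go([528,-118.6,178],1.6)
E
```

```text
tcp [ 520.1 -119.   178.1] ydir [-0.001  0.002 -1.   ] zang 1.65 F [ 0.11 -0.04 -2.24] M [-0.04  -0.026 -0.015] w 15.6 t 8.3 j7 -0.01
shift [-0.0002  0.      0.0079] turn 0.05
```

Call:
carry_out(
  plan=[
    [0,0,0.001,0,0],
    [0,0,0.002,0,0],
    [0,0,0.003,0,0],
    [0,0,0.004,0,0],
    [0,0,0.005,0,0],
    [0,0,0.006,0,0],
    [0,0,0.007,0,0],
    [0,0,0.007,0,0],
  ],
)

```text
t: 9.1
tool_pos: [527.2, -118.8, 178.0]
tool_rot: [0.507, -0.507, 0.493, -0.492]
wrist_force: [0.6, 0.5, -2.2]
width: 15.2
```

```bash
python3 - <<'E'
from h import *
go([528,-118.6,178],1.6)
E
```

```text
tcp [ 527.2 -118.8  178. ] ydir [-0.001  0.002 -1.   ] zang 1.65 F [ 0.56  0.51 -2.25] M [-0.027  0.022 -0.011] w 15.2 t 9.1 j7 -0.02
shift [-0.0002  0.      0.0008] turn 0.05
```

Call:
carry_out(
  plan=[
    [0,-0.003,0,0,0],
    [0,-0.006,0,0,0],
    [0,-0.008,0,0,0],
    [0,-0.0095,0,0,0],
    [0,-0.011,0,0,0],
    [0,-0.0125,0,0,0],
    [0,-0.014,0,0,0],
    [0,-0.014,0,0,0],
  ],
)

```text
t: 9.9
tool_pos: [527.3, -118.8, 192.1]
tool_rot: [0.507, -0.507, 0.493, -0.492]
wrist_force: [-0.4, -0.0, -3.5]
width: 15.5
```

```bash
python3 - <<'E'
from h import *
go([528,-118.6,200],1.6)
for _ in range(4):
    optics.get_image('top'); s=state(); print(s['wrist_force'].round(2),s['tool_pos'].round(1))
E
```

```text
tcp [ 527.3 -118.8  192.1] ydir [-0.001  0.002 -1.   ] zang 1.65 F [-0.37 -0.03 -3.49] M [-0.002  0.03   0.029] w 15.5 t 9.9 j7 -0.01
shift [-0.0002 -0.0079  0.0007] turn 0.05
[ 0.08 -0.09 -3.83] [ 527.2 -118.8  192. ]
[-0.82  0.11 -3.07] [ 527.2 -118.8  192. ]
[-0.76 -0.23 -3.45] [ 527.2 -118.8  192. ]
[ 0.24  0.32 -3.27] [ 527.2 -118.8  191.9]
```

Call:
carry_out(
  plan=[
    [0,-0.001,0,0,0],
    [0,-0.002,0,0,0],
    [0,-0.003,0,0,0],
    [0,-0.004,0,0,0],
    [0,-0.005,0,0,0],
    [0,-0.0055,0,0,0],
    [0,-0.006,0,0,0],
    [0,-0.006,0,0,0],
  ],
)

```text
t: 10.9
tool_pos: [527.2, -118.8, 198.0]
tool_rot: [0.507, -0.507, 0.494, -0.492]
wrist_force: [-0.3, 0.1, -3.3]
width: 15.7
```

```bash
python3 - <<'E'
from h import *
go([528,-118.6,200],1.6)
for _ in range(2):
    optics.get_image('top'); s=state(); print(s['wrist_force'].round(2),s['tool_pos'].round(1))
E
```

```text
tcp [ 527.2 -118.8  198. ] ydir [-0.001  0.002 -1.   ] zang 1.65 F [-0.3   0.11 -3.27] M [-0.057 -0.004 -0.029] w 15.7 t 10.9 j7 -0.0
shift [-0.0002 -0.002   0.0008] turn 0.05
[-0.66 -0.42 -3.45] [ 527.2 -118.8  198. ]
[ 0.18 -0.67 -3.35] [ 527.1 -118.8  197.9]
```

Call:
carry_out(
  plan=[
    [0,-0.0003,0,0,0],
    [0,-0.0006,0,0,0],
    [0,-0.001,0,0,0],
    [0,-0.001,0,0,0],
    [0,-0.001,0,0,0],
    [0,-0.001,0,0,0],
    [0,-0.001,0,0,0],
    [0,-0.001,0,0,0],
  ],
)

```text
t: 11.8
tool_pos: [527.1, -118.8, 198.9]
tool_rot: [0.507, -0.507, 0.494, -0.492]
wrist_force: [-0.4, 0.1, -4.3]
width: 15.0
```

Call:
carry_out(
  plan=[
    [0,-0.0003,0,0,0],
    [0,-0.0006,0,0,0],
    [0,-0.0007,0,0,0],
    [0,-0.0007,0,0,0],
    [0,-0.0007,0,0,0],
    [0,-0.0007,0,0,0],
    [0,-0.0007,0,0,0],
    [0,-0.0007,0,0,0],
  ],
)

```text
t: 12.6
tool_pos: [527.0, -118.8, 199.4]
tool_rot: [0.507, -0.507, 0.494, -0.492]
wrist_force: [0.4, 0.0, -9.1]
width: 15.2
```

Keeper felt at TCP z ≈ 198.9. Ease off to about 197.5, then go forward.

Call:
carry_out(
  plan=[
    [0,0.001,0,0,0],
    [0,0.0018,0,0,0],
    [0,0.0018,-0.001,0,0],
    [0,0.0018,-0.0025,0,0],
    [0,0.0018,-0.004,0,0],
    [0,0.0018,-0.0055,0,0],
    [0,0.0018,-0.0065,0,0],
    [0,0.0018,-0.007,0,0],
  ],
)

```text
t: 13.4
tool_pos: [519.8, -119.0, 197.6]
tool_rot: [0.507, -0.507, 0.494, -0.492]
wrist_force: [-0.5, -0.5, -3.7]
width: 15.4
```

```bash
python3 - <<'E'
from h import *
go([516.5,-119,197.5],1.6)
for _ in range(2):
    optics.get_image('top'); s=state(); print(s['wrist_force'].round(2),s['tool_pos'].round(1))
E
```

```text
tcp [ 519.8 -119.   197.6] ydir [-0.002  0.002 -1.   ] zang 1.65 F [-0.5  -0.46 -3.68] M [-0.041 -0.006 -0.012] w 15.4 t 13.4 j7 0.0
shift [-0.0001  0.0001 -0.0033] turn 0.05
[-0.52 -0.02 -3.1 ] [ 519.8 -119.   197.6]
[ 0.28 -0.27 -3.03] [ 519.9 -119.   197.6]
```

Call:
carry_out(
  plan=[
    [0,0,-0.0005,0,0],
    [0,0,-0.001,0,0],
    [0,0,-0.0015,0,0],
    [0,0,-0.002,0,0],
    [0,0,-0.0025,0,0],
    [0,0,-0.003,0,0],
    [0,0,-0.003,0,0],
    [0,0,-0.003,0,0],
  ],
)

```text
t: 14.3
tool_pos: [516.9, -119.1, 197.6]
tool_rot: [0.507, -0.507, 0.494, -0.492]
wrist_force: [-0.5, 0.4, -3.5]
width: 15.4
```

Call:
carry_out(
  plan=[
    [0,0,-0.0003,0,0],
    [0,0,-0.0006,0,0],
    [0,0,-0.001,0,0],
    [0,0,-0.001,0,0],
    [0,0,-0.001,0,0],
    [0,0,-0.001,0,0],
    [0,0,-0.001,0,0],
    [0,0,-0.001,0,0],
  ],
)

```text
t: 15.1
tool_pos: [515.9, -119.1, 197.6]
tool_rot: [0.507, -0.507, 0.494, -0.492]
wrist_force: [-0.0, -0.4, -3.9]
width: 15.2
```

```bash
python3 - <<'E'
from h import *
for _ in range(3):
    s=state(); print(s['wrist_force'].round(2),s['ft_torque'].round(3),s['tool_pos'].round(1));optics.get_image('top'); 
E
```

```text
[-0.05 -0.38 -3.85] [ 0.049  0.013 -0.008] [ 515.9 -119.1  197.6]
[ 0.12  0.43 -3.5 ] [-0.055  0.002 -0.012] [ 515.9 -119.1  197.7]
[-0.54 -0.64 -3.15] [-0.061 -0.025 -0.013] [ 515.9 -119.2  197.6]
```

Call:
carry_out(
  plan=[
    [0,0,-0.0003,0,0],
    [0,0,-0.0006,0,0],
    [0,0,-0.001,0,0],
    [0,0,-0.001,0,0],
    [0,0,-0.001,0,0],
    [0,0,-0.001,0,0],
    [0,0,-0.001,0,0],
    [0,0,-0.001,0,0],
  ],
)

```text
t: 16.05
tool_pos: [514.9, -119.2, 197.6]
tool_rot: [0.507, -0.507, 0.494, -0.492]
wrist_force: [0.1, -0.3, -3.9]
width: 15.5
```

```bash
python3 - <<'E'
from h import *
for _ in range(3):
    s=state(); print(s['wrist_force'].round(2),s['ft_torque'].round(3),s['tool_pos'].round(1));optics.get_image('top'); 
E
```

```text
[ 0.09 -0.33 -3.91] [-0.023 -0.022  0.069] [ 514.9 -119.2  197.6]
[ 0.26 -0.76 -3.71] [-0.036 -0.013  0.006] [ 514.9 -119.2  197.6]
[-0.67 -0.01 -2.97] [-0.034 -0.017 -0.004] [ 514.9 -119.1  197.6]
```

Call:
carry_out(
  plan=[
    [0,0,-0.0003,0,0],
    [0,0,-0.0006,0,0],
    [0,0,-0.001,0,0],
    [0,0,-0.001,0,0],
    [0,0,-0.001,0,0],
    [0,0,-0.001,0,0],
    [0,0,-0.001,0,0],
    [0,0,-0.001,0,0],
  ],
)

```text
t: 17.0
tool_pos: [514.1, -119.2, 197.7]
tool_rot: [0.507, -0.507, 0.494, -0.492]
wrist_force: [0.7, 0.1, -4.1]
width: 15.4
```

```bash
python3 - <<'E'
from h import *
for _ in range(3):
    s=state(); print(s['wrist_force'].round(2),s['ft_torque'].round(3),s['tool_pos'].round(1));optics.get_image('top'); 
E
```

```text
[ 0.7   0.13 -4.12] [ 0.074 -0.424 -0.023] [ 514.1 -119.2  197.7]
[ 1.38  0.53 -4.16] [-0.029 -0.428  0.045] [ 514.1 -119.2  197.7]
[ 0.58  0.55 -3.82] [-0.011 -0.392 -0.021] [ 514.  -119.2  197.7]
```

The front guide shows clearly as a −0.42 N·m moment. Back 1.5 mm, then start up.

Call:
carry_out(
  plan=[
    [0,0,0.0005,0,0],
    [0,0,0.001,0,0],
    [0,0,0.0015,0,0],
    [0,0,0.0015,0,0],
    [0,-0.002,0.0015,0,0],
    [0,-0.004,0.0015,0,0],
    [0,-0.006,0.0015,0,0],
    [0,-0.007,0.0015,0,0],
  ],
)

```text
t: 17.95
tool_pos: [515.7, -119.2, 205.0]
tool_rot: [0.507, -0.507, 0.494, -0.492]
wrist_force: [0.6, -0.9, -2.5]
width: 15.2
```

```bash
python3 - <<'E'
from h import *
for _ in range(3):
    s=state(); print(s['wrist_force'].round(2),s['ft_torque'].round(3),s['tool_pos'].round(1));optics.get_image('top'); 
E
```

```text
[ 0.55 -0.92 -2.45] [-0.002 -0.059  0.014] [ 515.7 -119.2  205. ]
[-0.65 -0.43 -2.34] [ 0.021 -0.05  -0.031] [ 515.7 -119.2  205.1]
[-0.22 -0.31 -3.08] [-0.03  -0.057 -0.065] [ 515.6 -119.2  204.9]
```

Call:
carry_out(
  plan=[
    [0,-0.001,0,0,0],
    [0,-0.003,0,0,0],
    [0,-0.005,0,0,0],
    [0,-0.007,0,0,0],
    [0,-0.009,0,0,0],
    [0,-0.011,0,0,0],
    [0,-0.012,0,0,0],
    [0,-0.012,0,0,0],
  ],
)

```text
t: 18.9
tool_pos: [515.7, -119.2, 217.0]
tool_rot: [0.507, -0.507, 0.493, -0.492]
wrist_force: [0.4, 0.2, -4.4]
width: 15.2
```

```bash
python3 - <<'E'
from h import *
for _ in range(3):
    s=state(); print(s['wrist_force'].round(2),s['ft_torque'].round(3),s['tool_pos'].round(1));optics.get_image('top'); 
E
```

```text
[ 0.39  0.2  -4.36] [-0.002 -0.024  0.011] [ 515.7 -119.2  217. ]
[-0.39 -0.09 -3.35] [-0.025  0.023  0.01 ] [ 515.6 -119.2  216.8]
[ 0.49 -0.66 -3.65] [-0.012 -0.023 -0.041] [ 515.5 -119.2  216.8]
```

Call:
carry_out(
  plan=[
    [0,-0.002,0,0,0],
    [0,-0.005,0,0,0],
    [0,-0.008,0,0,0],
    [0,-0.011,0,0,0],
    [0,-0.014,0,0,0],
    [0,-0.017,0,0,0],
    [0,-0.019,0,0,0],
    [0,-0.02,0,0,0],
  ],
)

```text
t: 19.85
tool_pos: [515.6, -119.3, 237.0]
tool_rot: [0.507, -0.507, 0.494, -0.492]
wrist_force: [0.1, -0.4, -3.2]
width: 15.3
```

Call:
carry_out(
  plan=[
    [0,-0.003,0,0,0],
    [0,-0.01,0,0,0],
    [0,-0.02,0,0,0],
    [0,-0.032,0,0,0],
    [0,-0.044,0,0,0],
    [0,-0.054,0,0,0],
    [0,-0.06,0,0,0],
    [0,-0.062,0,0,0],
  ],
)

```text
t: 20.65
tool_pos: [516.0, -119.4, 300.0]
tool_rot: [0.507, -0.507, 0.493, -0.493]
wrist_force: [-0.2, 0.2, -3.5]
width: 15.5
```

```bash
python3 - <<'E'
from h import *
for _ in range(2):
    s=state(); print(s['wrist_force'].round(2),s['ft_torque'].round(3),s['tool_pos'].round(1));optics.get_image('top'); 
a=[optics.get_image(n)[:,:,::-1] for n in ('scene','wrist')]
cv2.imwrite('pics/s3.png',np.vstack([cv2.resize(a[0][100:280,200:500],None,fx=2,fy=2),cv2.resize(a[1][:,20:620],None,fx=.5,fy=.5).repeat(1,0) if 0 else a[1][100:300,20:620]]))
go([422,186,325],5)
E
```

```text
[-0.23  0.19 -3.5 ] [-0.058  0.024 -0.003] [ 516.  -119.4  300. ]
[-0.04 -0.81 -3.99] [-0.019 -0.038 -0.006] [ 515.9 -119.4  299.7]
tcp [ 515.3 -119.3  298.5] ydir [-0.002  0.002 -1.   ] zang 1.64 F [ 0.51  0.09 -4.09] M [ 0.001  0.009 -0.066] w 15.0 t 20.85 j7 0.07
shift [-0.3079 -0.0257 -0.0846] turn -3.36
```

View pics/s3.png

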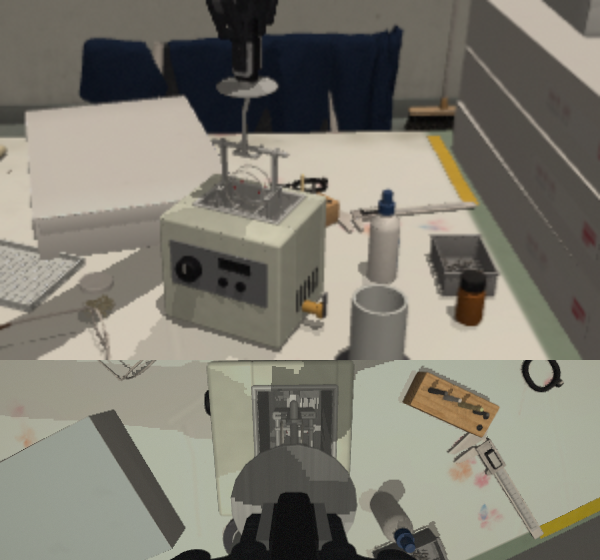

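Carrier hangs level on the hook in the lower middle of the guard's axis (scene crop (245,145)), nearly out of the well. Raise it clear and carry it over to the tray.

Call:
carry_out(
  plan=[
    [0,-0.008,0,0,0],
    [0,-0.018,0,0,0],
    [0,-0.026,0,0,0],
    [-0.006,-0.029,-0.002,0,0],
    [-0.016,-0.029,-0.005,-1,0],
    [-0.03,-0.029,-0.008,-2,0],
    [-0.048,-0.029,-0.013,-3,0],
    [-0.068,-0.029,-0.019,-3.4,0],
  ],
)

```text
t: 21.65
tool_pos: [493.7, -50.0, 327.4]
tool_rot: [-0.522, 0.522, -0.478, 0.476]
wrist_force: [-0.3, 0.2, -2.3]
width: 15.4
```

Call:
carry_out(
  plan=[
    [-0.022,0,-0.006,0,0],
    [-0.045,0,-0.013,0,0],
    [-0.068,0,-0.02,0,0],
    [-0.09,0,-0.026,0,0],
    [-0.112,0,-0.032,0,0],
    [-0.13,0,-0.038,0,0],
    [-0.145,0,-0.042,0,0],
    [-0.155,0,-0.045,0,0],
  ],
)

```text
t: 22.45
tool_pos: [433.4, 102.9, 327.9]
tool_rot: [-0.523, 0.523, -0.477, 0.475]
wrist_force: [-0.3, 1.1, -4.0]
width: 15.6
```

```bash
python3 - <<'E'
from h import *
go([422,186.5,325],5)
E
```

```text
tcp [433.4 102.9 327.9] ydir [-0.003  0.002 -1.   ] zang 5.33 F [-0.3   1.09 -3.96] M [-0.033  0.008 -0.01 ] w 15.6 t 22.45 j7 -0.25
shift [-0.0843  0.0031 -0.0036] turn 0.33
```

Call:
carry_out(
  plan=[
    [-0.008,0,0,0,0],
    [-0.02,0,0,0,0],
    [-0.036,0,-0.001,0,0],
    [-0.052,0,-0.002,0,0],
    [-0.066,0,-0.003,0,0],
    [-0.077,0,-0.0035,0,0],
    [-0.083,0,-0.0035,0,0],
    [-0.084,0,-0.0035,0,0],
  ],
)

```text
t: 23.25
tool_pos: [422.0, 186.8, 328.1]
tool_rot: [-0.523, 0.523, -0.477, 0.475]
wrist_force: [0.1, 0.5, -3.3]
width: 15.4
```

Call:
carry_out(
  plan=[
    [0,0.006,0,0,0],
    [0,0.02,0,0,0],
    [0,0.038,0,0,0],
    [0,0.058,0,0,0],
    [0,0.078,0,0,0],
    [0,0.095,0,0,0],
    [0,0.107,0,0,0],
    [0,0.115,0,0,0],
  ],
)

```text
t: 24.05
tool_pos: [421.2, 186.5, 211.6]
tool_rot: [-0.522, 0.524, -0.478, 0.474]
wrist_force: [0.0, 0.2, -3.5]
width: 15.3
```

```bash
python3 - <<'E'
from h import *
go([422,186.5,178],5)
c=optics.camera_model('scene')
a=optics.get_image('scene')[:,:,::-1]
p=proj(c,[422,186.5,100]).round().astype(int); print(p)
cv2.imwrite('pics/s4.png',cv2.resize(a[p[1]-70:p[1]+90,p[0]-90:p[0]+90],None,fx=3.5,fy=3.5))
E
```

```text
tcp [421.2 186.5 211.6] ydir [-0.005  0.002 -1.   ] zang 5.36 F [ 0.04  0.24 -3.51] M [-0.031  0.008 -0.033] w 15.3 t 24.05 j7 -0.6
shift [0.0001 0.0336 0.001 ] turn 0.36
[202 204]
```

View pics/s4.png

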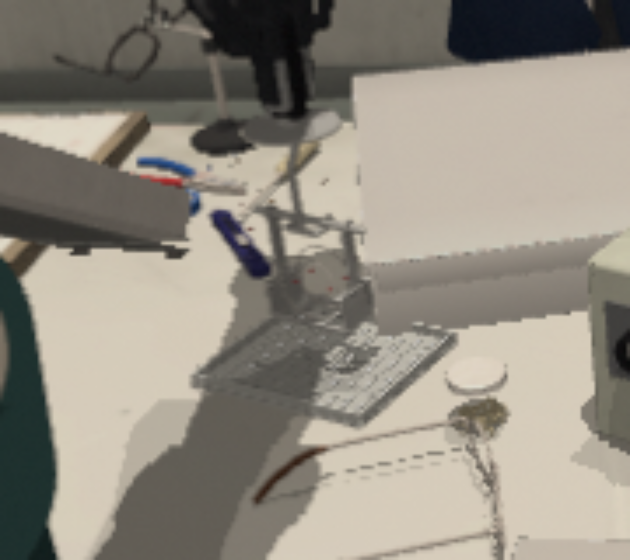

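The carrier hangs level above the middle of the tray (crop (320,270) over tray (325,370)). Lower it slowly; touchdown is expected near TCP z 171.

Call:
carry_out(
  plan=[
    [0,0.006,0.001,0,0],
    [0,0.013,0.001,0,0],
    [0,0.02,0.001,0,0],
    [0,0.025,0.001,0,0],
    [0,0.029,0.001,0,0],
    [0,0.032,0.001,0,0],
    [0,0.0335,0.001,0,0],
    [0,0.034,0.001,0,0],
  ],
)

```text
t: 24.9
tool_pos: [421.7, 186.5, 177.0]
tool_rot: [-0.522, 0.524, -0.478, 0.474]
wrist_force: [1.0, -0.2, -4.4]
width: 15.4
```

Call:
carry_out(
  plan=[
    [0,0.001,0,0,0],
    [0,0.002,0,0,0],
    [0,0.003,0,0,0],
    [0,0.0045,0,0,0],
    [0,0.006,0,0,0],
    [0,0.0075,0,0,0],
    [0,0.009,0,0,0],
    [0,0.01,0,0,0],
  ],
)

```text
t: 25.7
tool_pos: [421.8, 186.6, 166.9]
tool_rot: [-0.522, 0.524, -0.478, 0.474]
wrist_force: [0.9, -0.2, -1.4]
width: 15.5
```

```bash
python3 - <<'E'
from h import *
go([422,186.5,159.5],5)
for _ in range(3):
    optics.get_image('top');s=state(); print(s['wrist_force'].round(2),s['ft_torque'].round(3),s['tool_pos'].round(1))
E
```

```text
tcp [421.8 186.6 166.9] ydir [-0.006  0.002 -1.   ] zang 5.36 F [ 0.92 -0.22 -1.45] M [-0.003 -0.015 -0.039] w 15.5 t 25.7 j7 -0.67
shift [0.0002 0.0074 0.0003] turn 0.36
[-0.41  0.37 -1.29] [-0.     0.018  0.023] [421.7 186.6 166.8]
[-0.22 -0.66 -1.97] [-0.015  0.011 -0.028] [421.6 186.6 166.9]
[ 0.02  0.32 -1.13] [-0.034 -0.003 -0.006] [421.7 186.6 167. ]
```

Touched down; the rod is free of load. Lower to clear the tips, back out −x, then up.

Call:
carry_out(
  plan=[
    [0,0.002,0,0,0],
    [0,0.0045,0,0,0],
    [0,0.0065,0,0,0],
    [0,0.0075,0,0,0],
    [0,0.0075,0,0,0],
    [0,0.0075,-0.001,0,0],
    [0,0.0075,-0.003,0,0],
    [0,0.0075,-0.004,0,0],
  ],
)

```text
t: 26.65
tool_pos: [417.4, 186.2, 159.5]
tool_rot: [-0.522, 0.524, -0.478, 0.474]
wrist_force: [0.1, -0.2, -1.4]
width: 15.1
```

```bash
python3 - <<'E'
from h import *
go([392,184,159.5],5)
for _ in range(2):
    optics.get_image('top');s=state(); print(s['wrist_force'].round(2),s['ft_torque'].round(3),s['tool_pos'].round(1))
E
```

```text
tcp [417.4 186.2 159.5] ydir [-0.006  0.002 -1.   ] zang 5.37 F [ 0.11 -0.22 -1.36] M [-0.045  0.02  -0.021] w 15.1 t 26.65 j7 -0.68
shift [-0.0002  0.0002 -0.0255] turn 0.37
[-0.49  1.28 -1.6 ] [ 0.012  0.034 -0.001] [417.3 186.2 159.5]
[-0.27  0.07 -1.01] [-0.018  0.038 -0.031] [417.5 186.2 159.5]
```

Call:
carry_out(
  plan=[
    [0,0,-0.003,0,0],
    [0,0,-0.007,0,0],
    [0,0,-0.011,0,0],
    [0,0,-0.015,0,0],
    [0,0,-0.019,0,0],
    [0,0,-0.023,0,0],
    [0,0,-0.026,0,0],
    [0,0,-0.026,0,0],
  ],
)

```text
t: 27.55
tool_pos: [391.2, 183.7, 159.7]
tool_rot: [-0.522, 0.524, -0.478, 0.474]
wrist_force: [0.1, -0.4, -1.3]
width: 15.3
```

Call:
carry_out(
  plan=[
    [0,-0.006,0,0,0],
    [0,-0.018,0,0,0],
    [0,-0.034,0,0,0],
    [0,-0.052,0,0,0],
    [0,-0.072,0,0,0],
    [0,-0.092,0,0,0],
    [0,-0.11,0,0,0],
    [0,-0.13,0,0,0],
  ],
)

```text
t: 28.35
tool_pos: [391.8, 183.7, 291.4]
tool_rot: [-0.522, 0.524, -0.477, 0.474]
wrist_force: [-0.1, -0.8, -2.1]
width: 15.3
```

```bash
python3 - <<'E'
from h import *
go([458.5,-309,275],12)
a=optics.get_image('scene')[:,:,::-1]
cv2.imwrite('pics/s5.png',a)
E
```

```text
tcp [391.8 183.7 291.4] ydir [-0.005  0.001 -1.   ] zang 5.41 F [-0.06 -0.77 -2.15] M [-0.051 -0.002  0.031] w 15.3 t 28.35 j7 -0.48
shift [0.4968 0.0153 0.02  ] turn -6.59
```

Call:
carry_out(
  plan=[
    [0.015,0,0,0,0],
    [0.04,0,0.002,0,0],
    [0.075,0,0.003,0,0],
    [0.11,0,0.004,0,0],
    [0.145,0,0.006,0,0],
    [0.18,0,0.007,0,0],
    [0.215,0,0.009,0,0],
    [0.25,0,0.01,0,0],
  ],
)

```text
t: 29.2
tool_pos: [427.2, -64.4, 294.3]
tool_rot: [0.524, -0.522, 0.476, -0.476]
wrist_force: [1.8, 0.1, -1.1]
width: 15.4
```

Call:
carry_out(
  plan=[
    [0.035,0,0.001,0,0],
    [0.07,0,0.003,0,0],
    [0.105,0,0.004,0,0],
    [0.14,0,0.006,0,0],
    [0.17,0,0.007,0,0],
    [0.2,0,0.008,0,0],
    [0.22,0,0.009,0,0],
    [0.235,0,0.01,0,0],
  ],
)

```text
t: 30.0
tool_pos: [459.5, -298.6, 293.7]
tool_rot: [0.524, -0.522, 0.476, -0.476]
wrist_force: [0.4, 0.7, -1.2]
width: 15.5
```

```bash
python3 - <<'E'
from h import *
go([458.5,-308.5,250],5)
E
```

```text
tcp [ 459.5 -298.6  293.7] ydir [ 0.002  0.003 -1.   ] zang 5.38 F [ 0.43  0.71 -1.21] M [-0.001 -0.012  0.01 ] w 15.5 t 30.0 j7 0.52
shift [ 0.0099  0.0437 -0.002 ] turn 0.38
```

Call:
carry_out(
  plan=[
    [0.004,0.005,-0.001,0,0],
    [0.008,0.015,-0.002,0,0],
    [0.01,0.03,-0.002,0,0],
    [0.01,0.045,-0.002,0,0],
    [0.01,0.055,-0.002,0,0],
    [0.01,0.06,-0.002,0,0],
    [0.01,0.06,-0.002,0,0],
    [0.01,0.06,-0.002,0,0],
  ],
)

```text
t: 30.8
tool_pos: [458.9, -308.5, 234.1]
tool_rot: [0.524, -0.522, 0.476, -0.476]
wrist_force: [-0.2, 0.8, -1.3]
width: 15.2
```

```bash
python3 - <<'E'
from h import *
go([458.5,-308.5,123],5)
E
```

```text
tcp [ 458.9 -308.5  234.1] ydir [ 0.002  0.003 -1.   ] zang 5.41 F [-0.24  0.83 -1.27] M [-0.048 -0.024 -0.007] w 15.2 t 30.8 j7 0.51
shift [ 0.0002  0.1111 -0.0007] turn 0.41
```

Down into the tube, stopping 4–5 mm above the rim.

Call:
carry_out(
  plan=[
    [0,0.008,-0.0005,0,0],
    [0,0.024,-0.0005,0,0],
    [0,0.042,-0.0005,0,0],
    [0,0.06,-0.0005,0,0],
    [0,0.078,-0.0005,0,0],
    [0,0.095,-0.0005,0,0],
    [0,0.108,-0.0005,0,0],
    [0,0.112,-0.0005,0,0],
  ],
)

```text
t: 31.6
tool_pos: [458.0, -307.9, 120.7]
tool_rot: [0.524, -0.522, 0.477, -0.475]
wrist_force: [-0.3, -0.2, -0.8]
width: 15.5
```

Call:
carry_out(
  plan=[
    [0,0.0005,0,0,0],
    [0,0.001,0,0,0],
    [0,0.0015,0,0,0],
    [0,0.002,0,0,0],
    [0,0.0025,0,0,0],
    [0,0.003,0,0,0],
    [0,0.0035,0,0,0],
    [0,0.0035,0,0,0],
  ],
)

```text
t: 32.4
tool_pos: [458.1, -307.9, 117.6]
tool_rot: [0.524, -0.522, 0.477, -0.475]
wrist_force: [-0.3, 0.8, 2.4]
width: 15.4
```

```bash
python3 - <<'E'
from h import *
go([458.5,-308.5,117.5],5)
for _ in range(2):
    optics.get_image('top');s=state(); print(s['wrist_force'].round(2),s['ft_torque'].round(3),s['tool_pos'].round(1))
E
```

```text
tcp [ 458.1 -307.9  117.6] ydir [ 0.001  0.004 -1.   ] zang 5.41 F [-0.34  0.83  2.45] M [0.086 0.338 0.03 ] w 15.4 t 32.4 j7 0.45
shift [0.0006 0.0001 0.0003] turn 0.41
[-1.31  0.6   2.07] [ 0.087  0.303 -0.018] [ 458.1 -307.9  117.5]
[-1.    0.53  3.01] [ 0.103  0.323 -0.048] [ 458.1 -307.9  117.6]
```

Guard is on the rim (Fz has turned positive at the expected height). Release, then withdraw.

Call:
carry_out(
  plan=[
    [0,0,0,0,0.25],
    [0,0,0,0,0.35],
    [0,0,0,0,0.5],
    [0,0,0,0,0.7],
    [0,0,0,0,1],
    [0,0,0,0,1],
    [0,0,0,0,1],
    [0,0,0,0,1],
  ],
)

```text
t: 33.3
tool_pos: [458.1, -307.9, 117.5]
tool_rot: [0.524, -0.522, 0.476, -0.475]
wrist_force: [-0.1, -0.4, 0.1]
width: 85.5
```

Call:
carry_out(
  plan=[
    [0,-0.005,0,0,1],
    [0,-0.02,0,0,1],
    [0,-0.04,0,0,1],
    [0,-0.065,0,0,1],
    [0,-0.09,0,0,1],
    [0,-0.115,0,0,1],
    [0,-0.14,0,0,1],
    [0,-0.16,0,0,1],
  ],
)

```text
t: 34.1
tool_pos: [458.4, -308.6, 280.6]
tool_rot: [0.524, -0.522, 0.475, -0.476]
wrist_force: [-0.1, -0.1, 0.9]
width: 85.3
```

```bash
python3 - <<'E'
from h import *
go([458.5,-308.5,277],5)
a=optics.get_image('scene')[:,:,::-1]; b=optics.get_image('wrist')[:,:,::-1]
A=cv2.resize(a[170:310,150:450],None,fx=2.6,fy=2.6)
B=cv2.resize(b[110:230,220:420],None,fx=1.95,fy=1.95); B=np.hstack([B,B*0])
cv2.imwrite('pics/end.png',np.vstack([A,B[:,:780]])); 
c=optics.camera_model('wrist')
for P in [(458.5,-308,178),(458.5,-308,103)]: print(proj(c,P))
E
```

```text
tcp [ 458.4 -308.6  280.6] ydir [ 0.003  0.002 -1.   ] zang 5.42 F [-0.09 -0.11  0.89] M [-0.001  0.03  -0.003] w 85.3 t 34.1 j7 0.53
shift [-0.      0.0036  0.0001] turn 0.42
[312.1767364  196.89776381]
[311.93818595 176.205128  ]
```

View pics/end.png

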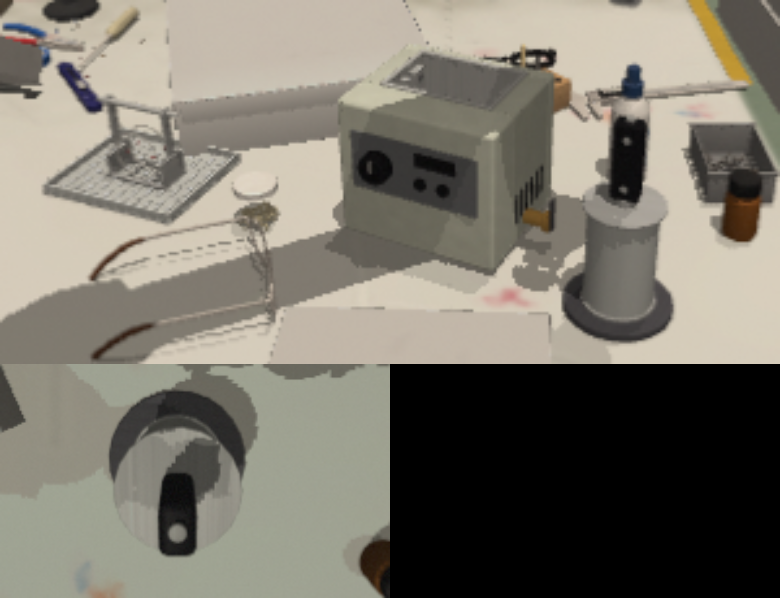

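The carrier stands upright in the tray at (145,155). The rod hangs upright with its guard flat on the tube rim at (625,205), centred in the wrist view. The jar and both bottles are where they were. Handing in.

```bash
python3 - <<'E'
from plant import ticket
print(ticket.hand_in())
E
```

```text
the job is handed in; nothing more can be done
None
```

The lens carrier now stands in the drip tray and the hook rod is back in its stand. I handed the job in at about 34 s; no verdict was reported.

**What I did:** I hooked the seated carrier by its bar and lifted until I felt the keeper, which took about 6 N. I eased off about 1.8 mm and went forward until the front guide pushed back with roughly 1 N. Then I backed off 1.5 mm, drew the carrier up the slots and set it down in the tray. I lowered the hook clear, backed it out and hung the rod.

**Last checks:**
- **Carrier:** the last picture shows it upright near the middle of the tray. The wrist force fell back to the rod's weight at the expected touchdown height, and backing the hook out met no resistance.
- **Rod:** the guard touched the rim within 0.1 mm of the height at which I had gripped it. It looks upright and centred.
- **Robot and bystanders:** the gripper is open above the rod and touches nothing. The jar and both bottles look unmoved.

**Not done or not fully settled:**
- I skipped touching the prongs on the seated bar. I estimated the shank extension from the camera as 77 to 80 mm, and the keeper contact later gave about 77 mm.
- Forces were read only at the end of each move, so brief peaks in between were not seen.
- My first reading of the handle's angle varied between about 6° and 15°. I gripped at 12° and let the jaws align it.

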